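Load a slotted weight onto a keyed weight stand

ROBOT

A 7-joint arm with a two-finger parallel gripper is mounted at the origin on a cart in front of the work surface, level with it; the furniture and walls round the work are solid. World frame = base frame: x ahead of the robot, y to its left, z up, the work surface at z = 0. Lengths are in m, angles in rad, forces in N, time in s.
With the tool pointing down it reaches from about 0.4 to 0.85 m from the base axis. Payload 4.5 kg.
Tool frame: the origin (TCP) lies where the fingers leave the gripper's body, on its centre line; the fingertips stand 64 mm ahead of it and the grasp point (between the pads) lies 45 mm ahead of it; z points along the fingers, y is the line along which they close (so a half turn about z gives the same grasp; the last joint's range is limited). The gripper opens to 88 mm and grips with 3 to 60 N. Pads are 18 mm wide; open, the fingers measure 123 mm over their backs; the gripper's body (75 mm by 187 mm) begins 45 mm behind the grasp point.
Start: joints at [-1.069, 0.689, -0.195, 1.565, 0.157, 0.902, -0.215], TCP at [0.282, 0.558, 0.303] pointing down, gripper open.
Joint ranges: [-3.01, 3.01], [-0.46, 2.08], [-1.47, 1.51], [0.13, 2.56], [-1, 4.14], [0.04, 2.09], [-2.66, 2.66]. Speed limits (rad/s): [2.57, 2.57, 3.14, 3.14, 3.14, 3.14, 3.14].

INTERFACE

Orientations are given as a unit quaternion [x, y, z, w].
In Python, from plant import r gives the robot as it stands.
- The arm moves only by the tool play_rows, never from a script. Its arguments are lists of equal length, an entry for each row: "translation": the shift along the tool's x, y, z in m, a list of three; "delta_rot": the turn, a rotation vector about the tool's x, y, z in degrees, a list of three; "grip": the opening, from -1 (shut) to 1 (fully open). In form: {"translation": [[x, y, z], ...], "delta_rot": [[rx, ry, rz], ...], "grip": [grip, ...]}. A call has 1 to 20 rows; each row shifts and turns the commanded pose from where the row before left it, along the tool's axes as they then stand; what a row does not reach is not made up. A row lasts 1/8 s, in which the tool goes at most 62.5 mm and 10.7 degrees, less where a joint would pass 70% of its speed; a pose out of reach is approached as far as the arm can. A call with a gripper value outside its range is refused whole. The fingers move at their own pace and stop on an object; "squeeze" is the grip in N (left out, the last holds). Time passes only in rows, so rows that do not move let the fingers close. It gives the time, the measured TCP pose, the force, the opening and the grip force at its end, in the units of the state.
- r.get_state(): the state, without advancing time (a new reading comes with each control period).
- r.snapshot(name): name is "scene" or "side" or "wrist"; returns the picture (420x560x3 uint8, blue, green, red); there is no depth.
- r.get_calibration(name): a dict with "intrinsics" (3x3 intrinsics, pixels), "eye" and "rotation" of the camera in the world. Camera axes: x right, y up, looking along -z (the intrinsics and any distortion apply to the point x, -y, -z); pixel columns grow to the right and rows downward; lengths in m; the calibration is good to about 2 mm. A picture is of the moment at which its call begins: read the wrist's pose just before it. get_calibration takes no time and is no camera call; for the wrist camera it gives the pose at the moment of the call.
- r.finish_job(): hands the job in; it is judged then, once.
Trained networks look in the newest picture that a camera, given by its name, has taken for a name from the list of things; names that differ only in an ending like _2 or _b are one class to them, and where a whole thing is asked for, a point or a joint stands for the part that bears it (a point fixed in the world has none). Each returns a list of dicts, best first, with "confidence" (0 to 1); they miss things now and then, are a little off and sometimes report something else, mostly with a low value. They report only what shows in the picture. A call takes as long as a camera call. They do not tell look-alikes from the thing itself.
- r.look_for(camera, target): "point" ([x, y, z] in m, in world coordinates, good to about 4 mm: the middle of the surface that is visible of it).
- r.silhouettes(camera, target): "pixels" (420x560 bool, what is visible of it).
The state is a dict: "clock": time; "q": joint angles; "qd": joint speeds; "joint_torque": joint torques, N m; "tool_pos": TCP position; "eef_rot": TCP orientation; "contact_force": force on the tool from outside, world axes, zero at the start; "moment": the same for the moment, N m; "opening": opening from 0.0 (shut) to 1.0 (fully open); "finger_force": force on a finger pad.
Only numpy, scipy, OpenCV 4.12 (cv2) and the standard library are available. Lean on these libraries where they do the work, as an engineer would, in place of code of your own. Each camera call takes 0.05 s, during which the arm holds its last target. There are 200 camera calls.

TASK

Add the loose blue slotted weight to the weight stand: slide it sideways onto the flat stem, below the red head, until the stem is felt in the middle of the weight, then turn it so that its slot points out to the side of the stand, across the flat stem, and well away from the slot of the brass weight already there (a quarter turn or more between the two slots), and lower it gently to lie flat on the brass weight. Go by feel and do not force it: never press the weight against the stem with more than 15 N or onto the brass weight with more than 40 N. Leave the brass weight lying on the pan and the nut and battery at the front of the bench where they are.

Things in the scene. Friction and masses are not known exactly. Their poses are not given: they have to be found in the camera images.
- weight: loose blue slotted weight: disc 70 mm across, 16 thick, 0.25 to 0.46 kg; origin: centre of its underside, z up, slot along its +x. Two flats 36 mm long on the rim, parallel to the slot at y = +30 and -30 mm: grasp across these 60 mm from above, fingertips 3 mm or more above its underside. It starts lying on the bench, slot pointing away from the robot (+x) within 35 deg
- weight_aim (a point): aiming point in the air 150 mm from the blue weight's axis along its slot (+x), at half thickness; axes as the weight. The slot's mouth is at 35 mm; it is 9 mm wide, through the full thickness, flares over its last 10 mm to 20 mm at the rim, and ends inwards in a round centre hole 18 mm across
- stand: weight stand, fixed; origin: centre of its underside, z up, x along the stem's flat, +x away from the robot within 20 deg. Green base 130 (x) x 100 (y) x 12 mm; pan 76 mm across, top at z 30 mm; brass weight on it up to z 46; steel stem of flat bar, 13 mm long in x, 6 thick in y, from the pan to z 74; round red head on it, 24 mm across, z 74 to 81, nothing above
- pan_top (a point): centre of the pan's top, axes as the stand. The stem is in the middle in y, but is clamped (rigid, will not yield to a permitted push) anywhere from 16 mm before to 16 mm behind this point in x: not reported, to be felt. Pushed on slot first towards +x, the weight stops against it when its axis is 2.5 mm past the stem's
- slide_on (a point): point on the stand's axis 51 mm above its origin, axes as the stand: a good height for the weight's underside while it slides on (46 to 58 mm is free). It goes on only with its slot along the stem's flat, and turns only with the stem in its centre hole (1.8 mm play all round when centred). Contact is hard: touch at 10 mm/s or less, stop at a few N
- ring_weight: brass ring-shaped slotted weight already on the pan, loose: 80 mm across, 16 thick, 0.3 kg, 48 mm hole, slot 16 mm wide along its own +x, pointing any way at the start. Origin: centre of its underside, z up. It lies central on the pan within 2 mm, wherever the stem is
- ring_aim (a point): aiming point in the air 150 mm from the brass weight's axis along its slot (+x), at half thickness; axes as the brass weight
- hex_nut_1: steel hex nut, 22 x 19 x 10 mm, lying at the front of the bench; a bystander. Origin at the centre of its underside
- battery: green and white round battery, 15 mm across, 50 mm long, lying at the front of the bench; a bystander. Origin at the centre of its underside
There are look-alikes about, which are no part of the job. Of the things shaped like the weight, the blue one is meant.

How it is judged:
On the way, in this order (a step that is already met when the one before it is completed fails the run):
1. the blue weight is slid sideways onto the stem below the head, its slot along the flat of the stem (x of weight in the frame of stand between -0.021 and 0.021 m and y of weight in the frame of stand between -0.0065 and 0.0065 m and z of weight in the frame of stand between 0.0435 and 0.061 m and angle between the x axis of weight and the x axis of stand, either way round below 0.35 rad), for 0.05 s.
2. the blue weight is turned on the stem, its slot across the stem's flat and at least 60 degrees from the brass weight's slot (x of weight in the frame of stand between -0.021 and 0.021 m and y of weight in the frame of stand between -0.0065 and 0.0065 m and z of weight in the frame of stand between 0.0435 and 0.061 m and angle between the x axis of weight and the x axis of stand, either way round above 0.87 rad and (angle between the x axis of weight and the x axis of ring_weight, either way round above 1.05 rad or horizontal distance between weight_aim and ring_aim above 0.2 m)), for 0.1 s.
At the end, for the whole second after the job is handed in: Blue weight on the stem (axis within 21 mm of the stand's in x, 6.5 in y), at rest, released, flat on the brass one (within 3 deg, 2.5 mm), slot 50 deg or more off the stem's flat and 60 deg or more from the brass slot; brass weight flat on the pan, within 20 mm of its middle (x of weight in the frame of stand between -0.021 and 0.021 m and y of weight in the frame of stand between -0.0065 and 0.0065 m and z of weight in the frame of stand between 0.0435 and 0.0485 m and angle between weight's own z axis and vertical below 0.06 rad and angle between the x axis of weight and the x axis of stand, either way round above 0.87 rad and (angle between the x axis of weight and the x axis of ring_weight, either way round above 1.05 rad or horizontal distance between weight_aim and ring_aim above 0.2 m) and z of ring_weight in the frame of stand between 0.028 and 0.032 m and angle between ring_weight's own z axis and vertical below 0.05 rad and horizontal distance between ring_weight and stand below 0.02 m and linear speed of weight below 0.01 m/s and contact force between weight and the fingers below 0.1 N); the robot touches nothing.
It fails at once if the blue weight is pressed against the stand or its stem with more than 15 N (contact force between weight and stand above 15 N).
It fails at once if the blue weight is pressed against the brass weight with more than 40 N (contact force between weight and ring_weight above 40 N).
It fails at once if the hex nut is moved by more than 20 mm (distance of hex_nut_1 from where it was at the start of the episode above 0.02 m).
It fails at once if the battery is moved by more than 20 mm (distance of battery from where it was at the start of the episode above 0.02 m).
It also fails if it takes over 51 s, if anything falls off the work surface, if the arm or the gripper's body presses on something with over 40 N, if the wrist force passes 120 N, or if a joint passes its speed limit or range.

## Working session

There is one attempt and no reset: what is moved stays moved. The work goes in short steps, Python scripts to look and compute and a tool call to move; the robot and the scene stay as the last step left them, time stands still between calls to the robot, and variables do not carry over. Pictures are saved under pics/ and viewed, at most 10 in all, crops included, and the job is handed in when it is done.

Besides the shell and the picture viewer there is one more tool, called after "Call:" as name(argument=value, ...) on one line, values as JSON. play_rows: Moves the arm, as the interface text tells. Its arguments: {"type":"object","properties":{"translation":{"type":"array","items":{"type":"array","items":{"type":"number"}}},"delta_rot":{"type":"array","items":{"type":"array","items":{"type":"number"}}},"grip":{"type":"array","items":{"type":"number"}},"squeeze":{"type":"number"}},"required":["translation","delta_rot","grip"]}

```bash
mkdir -p pics; cat > h.py <<'E'
import numpy as np, cv2
from plant import r
from scipy.spatial.transform import Rotation as R
def snap(c,fn=None):
    im=np.asarray(r.snapshot(c)); 
    if fn: cv2.imwrite('pics/'+fn,im)
    return im
def ray(c,uv):
    k=r.get_calibration(c); K=np.array(k['intrinsics']); 
    d=k.get('distortion'); 
    p=cv2.undistortPoints(np.array(uv,float).reshape(-1,1,2),K,np.array(d,float) if d is not None else None).reshape(-1,2)
    v=np.c_[p[:,0],-p[:,1],-np.ones(len(p))]
    return np.array(k['eye']),v@np.array(k['rotation']).T
def onz(c,uv,z):
    e,v=ray(c,uv); return e+v*((z-e[2])/v[:,2])[:,None]
def proj(c,P):
    k=r.get_calibration(c); K=np.array(k['intrinsics']); q=(np.atleast_2d(P)-np.array(k['eye']))@np.array(k['rotation'])
    q=q*[1,-1,-1]; d=k.get('distortion')
    return cv2.projectPoints(q,np.zeros(3),np.zeros(3),K,np.array(d,float) if d is not None else None)[0].reshape(-1,2)
E
python3 - <<'E'
from h import *
s=r.get_state(); print({k:np.round(v,3) for k,v in s.items()})
for c in ['scene','side']:
    im=snap(c,c+'0.png')
    k=r.get_calibration(c); print(c,k.keys(),np.round(k['intrinsics'],1).tolist(),np.round(k['eye'],3))
    for t in ['weight','stand','ring_weight','hex_nut_1','battery']:
        print(t,[(np.round(d['point'],3).tolist(),round(d['confidence'],2)) for d in r.look_for(c,t)])
E
```

```text
{'clock': np.float64(0.0), 'q': array([-1.069,  0.69 , -0.194,  1.566,  0.157,  0.903, -0.215]), 'qd': array([-0.002,  0.   , -0.001, -0.001,  0.001, -0.002,  0.   ]), 'joint_torque': array([ 1.0000e-03, -5.2755e+01, -1.2670e+00, -1.5344e+01, -5.3000e-02,
        7.0000e-03,  0.0000e+00]), 'tool_pos': array([0.282, 0.557, 0.302]), 'eef_rot': array([ 0.232,  0.973, -0.001, -0.   ]), 'contact_force': array([-1.336,  1.043, -0.241]), 'moment': array([ 0.025,  0.028, -0.001]), 'finger_force': np.float64(0.0), 'opening': np.float64(0.997)}
scene dict_keys(['intrinsics', 'eye', 'rotation']) [[500.4, 0.0, 290.0], [0.0, 500.4, 214.6], [0.0, 0.0, 1.0]] [-0.277  0.555  0.64 ]
weight [([0.572, -0.05, 0.019], 0.93), ([0.59, 0.176, 0.015], 0.92), ([0.605, -0.232, 0.047], 0.73), ([0.557, 0.056, 0.018], 0.71)]
stand [([0.587, -0.217, 0.006], 0.6)]
ring_weight [([0.603, -0.228, 0.047], 0.71)]
hex_nut_1 [([0.432, 0.076, 0.007], 0.54)]
battery [([0.418, -0.079, 0.017], 0.63)]
side dict_keys(['intrinsics', 'eye', 'rotation']) [[501.6, 0.0, 274.9], [0.0, 501.6, 208.9], [0.0, 0.0, 1.0]] [ 0.152 -0.441  0.83 ]
weight [([0.577, -0.059, 0.014], 0.9), ([0.601, 0.175, 0.016], 0.76), ([0.563, 0.049, 0.018], 0.66)]
stand [([0.592, -0.239, 0.01], 0.74)]
ring_weight [([0.605, -0.236, 0.051], 0.71)]
hex_nut_1 []
battery [([0.428, -0.083, 0.016], 0.78)]
```

View pics/scene0.png

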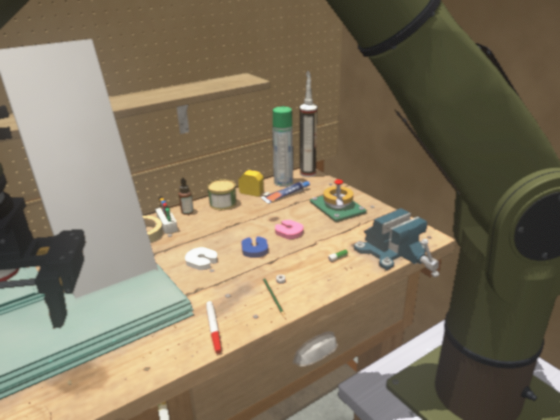

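View pics/side0.png

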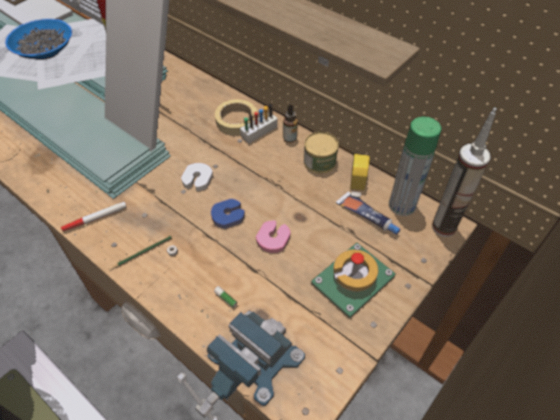

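Scene: the blue weight is at (255,245) in scene and (228,212) in side. The pink and white weights are look-alikes. The stand with the brass ring is at (338,200) in scene and (355,275) in side. The vise and a tall grey panel are obstacles. Next I'll locate the panel, the blue weight and the stand base.

```bash
python3 - <<'E'
from h import *
def tri(a,b):
    e1,v1=ray('scene',[a]);e2,v2=ray('side',[b]);v1=v1[0];v2=v2[0]
    A=np.c_[v1,-v2];t=np.linalg.lstsq(A,e2-e1,rcond=None)[0]
    p,q=e1+v1*t[0],e2+v2*t[1];return np.round((p+q)/2,3),round(np.linalg.norm(p-q),4)
print('panel base near R',tri((155,265),(155,150)),'base L',tri((77,295),(107,143)), 'scene z.03',onz('scene',[(155,265),(77,295)],.03).round(3).tolist(), 'side',onz('side',[(155,150),(107,143)],.03).round(3).tolist())
print('panel plane from scene top', onz('scene',[(95,42),(2,50)],.3).round(3).tolist())
print('vise',onz('side',[(245,325),(215,350),(270,395),(300,355)],.03).round(3).tolist())
print('can',onz('side',[(405,205),(450,225)],0).round(3).tolist())
print('blue', onz('side',[(228,212)],.016).round(3), onz('scene',[(255,244)],.016).round(3))
base=onz('side',[(354,311),(312,278),(358,246),(395,273)],.012);print('base side',base.round(3).tolist(),base.mean(0).round(3))
print('head',tri((338,182),(357,258)))
T=r.get_state();Rt=R.from_quat(T['eef_rot']);k=r.get_calibration('wrist')
print('cam in tool',Rt.inv().apply(np.array(k['eye'])-T['tool_pos']).round(3), (Rt.as_matrix().T@np.array(k['rotation'])).round(2).tolist(),np.round(k['intrinsics'],0).tolist())
E
```

```text
Traceback (most recent call last):
  File "h.py", line 13, in ray
    return np.array(k['eye']),v@np.array(k['rotation']).T
                              ~^~~~~~~~~~~~~~~~~~~~~~~~~~
ValueError: matmul: Input operand 1 has a mismatch in its core dimension 0, with gufunc signature (n?,k),(k,m?)->(n?,m?) (size 4 is different from 3)
```

Rotation is a quaternion.

```bash
sed -i "s/np.array(k\['rotation'\])/R.from_quat(k['rotation']).as_matrix()/" h.py; cat > m.py <<'E'
from h import *
def tri(a,b):
    e1,v1=ray('scene',[a]);e2,v2=ray('side',[b]);v1=v1[0];v2=v2[0]
    A=np.c_[v1,-v2];t=np.linalg.lstsq(A,e2-e1,rcond=None)[0]
    p,q=e1+v1*t[0],e2+v2*t[1];return np.round((p+q)/2,3),round(np.linalg.norm(p-q),4)
print('panel base near R',tri((155,265),(155,150)),'base L',tri((77,295),(107,143)), 'scene z.03',onz('scene',[(155,265),(77,295)],.03).round(3).tolist(), 'side',onz('side',[(155,150),(107,143)],.03).round(3).tolist())
print('vise',onz('side',[(245,325),(215,350),(270,395),(300,355)],.03).round(3).tolist())
print('can',onz('side',[(405,205),(450,225)],0).round(3).tolist())
print('blue', onz('side',[(228,212)],.016).round(3), onz('scene',[(255,244)],.016).round(3))
base=onz('side',[(354,311),(312,278),(358,246),(395,273)],.012);print('base side',base.round(3).tolist(),base.mean(0).round(3))
print('head',tri((338,182),(357,258)))
T=r.get_state();Rt=R.from_quat(T['eef_rot']);k=r.get_calibration('wrist')
print('cam in tool',Rt.inv().apply(np.array(k['eye'])-T['tool_pos']).round(3), (Rt.inv()*R.from_quat(k['rotation'])).as_matrix().round(2).tolist(),np.round(k['intrinsics'],0).tolist())
E
python3 m.py
```

```text
panel base near R (array([0.581, 0.282, 0.04 ]), np.float64(0.0086)) base L (array([0.558, 0.431, 0.024]), np.float64(0.0619)) scene z.03 [[0.603, 0.278, 0.03], [0.598, 0.441, 0.03]] side [[0.583, 0.287, 0.03], [0.528, 0.388, 0.03]]
vise [[0.401, -0.153, 0.03], [0.336, -0.145, 0.03], [0.339, -0.263, 0.03], [0.42, -0.258, 0.03]]
can [[0.829, -0.216, 0.0], [0.843, -0.314, 0.0]]
blue [[0.567 0.048 0.016]] [[0.564 0.052 0.016]]
base side [[0.552, -0.277, 0.012], [0.557, -0.178, 0.012], [0.672, -0.203, 0.012], [0.666, -0.291, 0.012]] [ 0.612 -0.237  0.012]
head (array([ 0.609, -0.235,  0.075]), np.float64(0.001))
cam in tool [ 0.083 -0.    -0.081] [[-0.0, 0.95, 0.32], [1.0, 0.0, 0.0], [0.0, 0.32, -0.95]] [[353.0, 0.0, 278.0], [0.0, 353.0, 214.0], [0.0, 0.0, 1.0]]
```

Call:
play_rows(translation=[[-0.0238,-0.031,0],[-0.0238,-0.031,0],[-0.0238,-0.031,0],[-0.0238,-0.031,0],[-0.0238,-0.031,0],[-0.0238,-0.031,0],[-0.0238,-0.031,0],[-0.0238,-0.031,0],[-0.037,-0.0234,0.005],[-0.037,-0.0234,0.005],[-0.037,-0.0234,0.005],[-0.037,-0.0234,0.005],[-0.037,-0.0234,0.005],[-0.037,-0.0234,0.005],[-0.037,-0.0234,0.005],[-0.037,-0.0234,0.005],[0,0,0],[0,0,0],[0,0,0],[0,0,0]], delta_rot=[[0,0,0],[0,0,0],[0,0,0],[0,0,0],[0,0,0],[0,0,0],[0,0,0],[0,0,0],[0,0,0],[0,0,0],[0,0,0],[0,0,0],[0,0,0],[0,0,0],[0,0,0],[0,0,0],[0,0,-6.7],[0,0,-6.7],[0,0,-6.7],[0,0,-6.7]], grip=[1,1,1,1,1,1,1,1,1,1,1,1,1,1,1,1,1,1,1,1])

```text
clock: 3.1
tool_pos: [0.5199, -0.05, 0.2628]
eef_rot: [-0.002, 1.0, -0.0, 0.0]
contact_force: [-0.8, -0.6, 0.2]
opening: 1.001
finger_force: 0.0
```

```bash
python3 - <<'E'
from h import *
im=snap('wrist','w1.png'); s=r.get_state();print(s['clock'],s['tool_pos'],s['eef_rot'],s['contact_force'])
for t in ['weight','stand','ring_weight']:
    print(t,[(np.round(d['point'],3).tolist(),round(d['confidence'],2)) for d in r.look_for('wrist',t)])
E
```

```text
3.15 [ 0.5198703  -0.05013676  0.26277607] [-3.37863886e-03  9.99994275e-01 -1.14975704e-06  1.85602840e-04] [-0.49437492 -0.24330314 -0.0938787 ]
weight [([0.562, 0.051, 0.015], 0.98), ([0.599, 0.172, 0.014], 0.86), ([0.577, -0.067, 0.018], 0.77)]
stand [([0.573, -0.23, 0.008], 0.8)]
ring_weight [([0.601, -0.231, 0.043], 0.79), ([0.428, -0.08, 0.012], 0.66)]
```

View pics/w1.png

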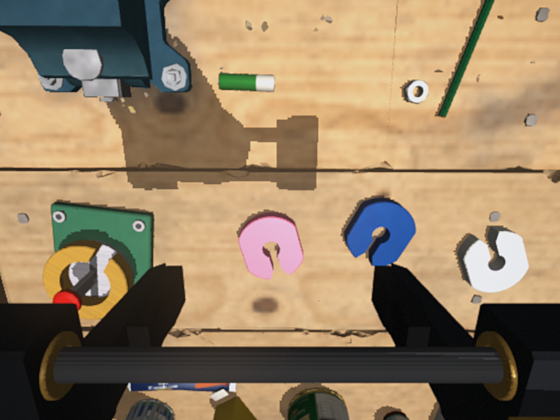

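The blue weight is at (380,232) with its slot pointing down-left, which is +x and slightly -y. The brass ring is at (88,282) and its slot seems to point up-right. The green base is at (100,245). I'll fit models to the masks.

```bash
cat > fit.py <<'E'
from h import *
from scipy.optimize import minimize
def disc(R0,flat,hole,sw,flare=None):
    a=np.linspace(0,2*np.pi,720,endpoint=False); g=np.c_[np.cos(a),np.sin(a)]
    o=R0*g
    if flat: o[:,1]=np.clip(o[:,1],-flat,flat)
    s=[[0,sw],[R0-10,sw],[R0+3,flare],[R0+3,-flare],[R0-10,-sw],[0,-sw]] if flare else [[0,sw],[R0+3,sw],[R0+3,-sw],[0,-sw]]
    return o,hole*g,np.array(s,float)
BLUE=disc(.035,.03,.009,.0045,.0115); BLUE[2][1,0]=.025;BLUE[2][4,0]=.025;
BRASS=disc(.04,None,.024,.008)
def render(c,m,p,zs,S=4):
    out=np.zeros((420*S,560*S),np.uint8)
    cs,sn=np.cos(p[2]),np.sin(p[2]);M=np.array([[cs,sn],[-sn,cs]])
    for z in zs:
        l=np.zeros_like(out)
        for poly,v in zip(m,(1,0,0)):
            q=np.c_[poly@M+p[:2],np.full(len(poly),z)]
            cv2.fillPoly(l,[np.round(proj(c,q)*S+S/2-.5).astype(np.int32)],v)
        out|=l
    return cv2.resize(out.astype(np.float32),(560,420),interpolation=cv2.INTER_AREA)
def fit(c,mask,m,p0,zs,valid=None):
    mask=mask.astype(np.float32); valid=np.ones_like(mask) if valid is None else valid
    def f(x):
        q=render(c,m,[x[0]/100,x[1]/100,x[2]],zs); return (np.minimum(q,mask)*valid).sum()/-(np.maximum(q,mask)*valid).sum()
    best=None
    for t in np.atleast_1d(p0[2]):
        o=minimize(f,[p0[0]*100,p0[1]*100,t],method='Nelder-Mead',options=dict(initial_simplex=[[p0[0]*100,p0[1]*100,t-.1],[p0[0]*100+.4,p0[1]*100,t],[p0[0]*100,p0[1]*100+.4,t],[p0[0]*100-.3,p0[1]*100-.3,t+.15]],maxiter=90))
        if best is None or o.fun<best.fun: best=o
    return np.array([best.x[0]/100,best.x[1]/100,best.x[2]]),-best.fun
def sil(c,t,near,excl=None):
    best=None
    for d in r.silhouettes(c,t):
        m=np.asarray(d['pixels']); v,u=np.nonzero(m); cc=np.array([u.mean(),v.mean()]); e=np.linalg.norm(cc-proj(c,[near])[0])
        if best is None or e<best[0]: best=(e,m,d['confidence'])
    return best
E
cat > a.py <<'E'
from fit import *
for c in ['wrist','scene','side']:
    im=snap(c); e,m,cf=sil(c,'weight',[.563,.05,.01])
    p,i=fit(c,m,BLUE,[.563,.05,[-.5,-.2]],[0,.008,.016]); print(c,'blue',p.round(4),np.degrees(p[2]).round(1),'iou',round(i,3),'d',e.round(1),m.sum())
    b=sil(c,'ring_weight',[.607,-.235,.04])
    if b:
        p,i=fit(c,b[1],BRASS,[.607,-.235,np.arange(0,6.2,.7)],[.03,.038,.046]); print(c,'brass',p.round(4),np.degrees(p[2]).round(1),'iou',round(i,3),b[0].round(1),b[1].sum())
    hsv=cv2.cvtColor(im,cv2.COLOR_BGR2HSV); u,v=proj(c,[.607,-.235,.01])[0].astype(int)
    g=cv2.inRange(hsv,(60,60,25),(95,255,255)); w=np.zeros_like(g); w[max(0,v-90):v+90,max(0,u-110):u+110]=1; g=g*w
    n,l,st,_=cv2.connectedComponentsWithStats(g); k=1+st[1:,4].argmax(); 
    mk=(l==k).astype(np.uint8); h=cv2.convexHull(cv2.findContours(mk,0,2)[0][0]); 
    ap=cv2.approxPolyDP(h,4,True)[:,0]; print('base',st[k],ap.tolist(),onz(c,ap,.012).round(3).tolist())
E
python3 a.py
```

```text
wrist blue [ 0.5685  0.0522 -0.4482] -25.7 iou 0.923 d 3.6 3298Traceback (most recent call last):
  File "a.py", line 7, in <module>
    p,i=fit(c,b[1],BRASS,[.607,-.235,np.arange(0,6.2,.7)],[.03,.038,.046]); print(c,'brass',p.round(4),np.degrees(p[2]).round(1),'iou',round(i,3),b[0].round(1),b[1].sum())
        ~~~^^^^^^^^^^^^^^^^^^^^^^^^^^^^^^^^^^^^^^^^^^^^^^^^^^^^^^^^^^^^^^^
  File "fit.py", line 27, in fit
    o=minimize(f,[p0[0]*100,p0[1]*100,t],method='Nelder-Mead',options=dict(initial_simplex=[[p0[0]*100,p0[1]*100,t-.1],[p0[0]*100+.4,p0[1]*100,t],[p0[0]*100,p0[1]*100+.4,t],[p0[0]*100-.3,p0[1]*100-.3,t+.15]],maxiter=90))
    res = _minimize_neldermead(fun, x0, args, callback, bounds=bounds,
                               **options)
    fxr = func(xr)
    fx = function(np.copy(x), *(wrapper_args + args))
  File "fit.py", line 24, in f
    q=render(c,m,[x[0]/100,x[1]/100,x[2]],zs); return (np.minimum(q,mask)*valid).sum()/-(np.maximum(q,mask)*valid).sum()
  File "fit.py", line 18, in render
    cv2.fillPoly(l,[np.round(proj(c,q)*S+S/2-.5).astype(np.int32)],v)
                             ~~~~^^^^^
  File "h.py", line 17, in proj
    k=r.get_calibration(c); K=np.array(k['intrinsics']); q=(np.atleast_2d(P)-np.array(k['eye']))@R.from_quat(k['rotation']).as_matrix()
ValueError: time passes only in moves, steps and waits
```

```bash
python3 - <<'E'
s=open('h.py').read()
s=s.replace("r.get_calibration(c)","cal(c)").replace("def snap(","_C={}\ndef cal(c):\n    if c not in _C: _C[c]=r.get_calibration(c)\n    return _C[c]\ndef snap(",1).replace("    im=np","    _C.pop(c,None); cal(c); im=np")
open('h.py','w').write(s)
s=open('a.py').read().replace("    b=sil(","    hsv=cv2.cvtColor(im,cv2.COLOR_BGR2HSV); mb=cv2.inRange(hsv,(105,120,40),(125,255,255))>0; k=cv2.dilate(m.astype(np.uint8),np.ones((9,9)))>0; p,i=fit(c,mb&k,BLUE,[.563,.05,[-.5,-.2]],[0,.008,.016]); print(c,'blue hsv',p.round(4),np.degrees(p[2]).round(1),'iou',round(i,3))\n    b=sil(")
open('a.py','w').write(s)
E
python3 a.py
```

```text
wrist blue [ 0.5687  0.0521 -0.4619] -26.5 iou 0.922 d 3.7 3300
wrist blue hsv [ 0.5695  0.0526 -0.3956] -22.7 iou 0.813
wrist brass [ 0.6079 -0.2353  2.3281] 133.4 iou 0.778 4.0 3334
base [  52  204  100   80 3912] [[52, 206], [150, 216], [151, 267], [135, 283], [55, 252]] [[0.54, -0.273, 0.012], [0.55, -0.177, 0.012], [0.607, -0.183, 0.012], [0.626, -0.202, 0.012], [0.589, -0.28, 0.012]]
scene blue [ 0.5681  0.0512 -0.4891] -28.0 iou 0.879 d 1.9 444
scene blue hsv [ 0.5911  0.0371 -0.5355] -30.7 iou 0.322
scene brass [ 0.6052 -0.2368  2.4421] 139.9 iou 0.768 0.9 392
base [312 197  53  23 368] [[312, 200], [356, 204], [364, 211], [336, 219]] [[0.664, -0.194, 0.012], [0.575, -0.273, 0.012], [0.534, -0.263, 0.012], [0.546, -0.178, 0.012]]
side blue [ 0.57    0.0543 -0.5033] -28.8 iou 0.911 d 2.4 774
side blue hsv [ 0.5763  0.0569 -0.0098] -0.6 iou 0.543
side brass [ 0.6089 -0.2347  0.4114] 23.6 iou 0.857 1.9 998
base [ 313  260   81   56 1007] [[393, 273], [350, 315], [313, 283], [332, 264], [377, 260]] [[0.663, -0.288, 0.012], [0.541, -0.276, 0.012], [0.55, -0.186, 0.012], [0.606, -0.189, 0.012], [0.668, -0.249, 0.012]]
```

Call:
play_rows(translation=[[-0.007,-0.037,-0.004],[-0.007,-0.037,-0.004],[-0.007,-0.037,-0.004],[-0.007,-0.037,-0.004],[-0.007,-0.037,-0.004],[0,0,0],[0,0,0]], delta_rot=[[0,0,0],[0,0,0],[0,0,0],[0,0,0],[0,0,0],[0,0,0],[0,0,0]], grip=[1,1,1,1,1,1,1])

```text
clock: 4.78
tool_pos: [0.5546, -0.2339, 0.2825]
eef_rot: [-0.0, 1.0, 0.001, -0.0]
contact_force: [-0.1, 0.1, 0.9]
opening: 1.001
finger_force: 0.0
```

```bash
cat > b.py <<'E'
from fit import *
im=snap('wrist','w2.png'); c='wrist'
hsv=cv2.cvtColor(im,cv2.COLOR_BGR2HSV); u,v=proj(c,[.607,-.235,.01])[0].astype(int); print(u,v)
g=cv2.inRange(hsv,(60,60,25),(95,255,255)); w=np.zeros_like(g); w[max(0,v-110):v+110,max(0,u-120):u+120]=1; g=g*w
h=cv2.convexHull(np.argwhere(g)[:,::-1].astype(np.int32)); ap=cv2.approxPolyDP(h,5,True)[:,0]; print('base',ap.tolist(),onz(c,ap,.012).round(4).tolist())
b=sil(c,'ring_weight',[.607,-.235,.04]); p,i=fit(c,b[1],BRASS,[.607,-.235,np.arange(0,6.2,.7)],[.03,.038,.046]); print(c,'brass',p.round(4),np.degrees(p[2]).round(1),'iou',round(i,3),b[0].round(1),b[1].sum())
red=cv2.inRange(hsv,(0,150,80),(8,255,255))*w; q=np.argwhere(red)[:,::-1]; print('red',q.mean(0),len(q),onz(c,[q.mean(0)],.079).round(4))
cv2.imwrite('pics/w2c.png',cv2.resize(im[max(0,v-120):v+130,u-150:u+150],None,fx=2,fy=2))
E
python3 b.py
```

```text
276 228
base [[331, 178], [311, 287], [228, 277], [238, 167]] [[0.5511, -0.1798, 0.012], [0.6768, -0.1964, 0.012], [0.664, -0.2896, 0.012], [0.5398, -0.274, 0.012]]
wrist brass [ 0.6082 -0.2357  4.3468] 249.1 iou 0.799 2.3 3078
red [277.44689379 257.13026052] 499 [[ 0.6076 -0.2343  0.079 ]]
```

View pics/w2c.png

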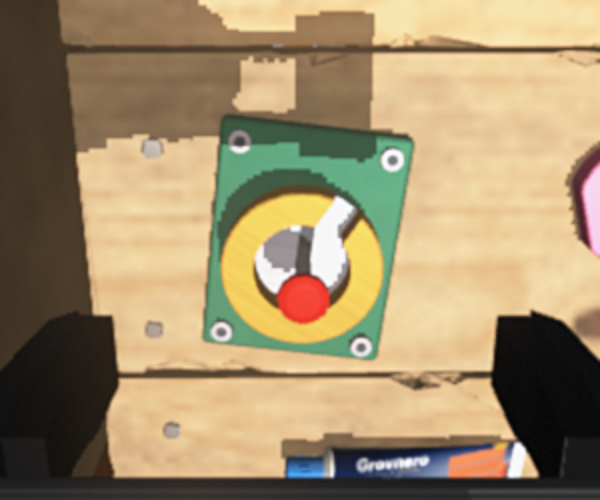

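Stand centre is (0.608, -0.235) with yaw about -7°. The red head sits close to the stand's centre. The brass slot points up-right in the crop (345,205), about 140° in world. The blue slot must therefore end at -90° in the stand frame, about 125° from the brass slot. Next I'll look at the blue weight from above.

Call:
play_rows(translation=[[-0.002,0.041,0.0115],[-0.002,0.041,0.0115],[-0.002,0.041,0.0115],[-0.002,0.041,0.0115],[-0.002,0.041,0.0115],[-0.002,0.041,0.0115],[-0.002,0.041,0.0115],[0,0,0],[0,0,0],[0,0,0],[0,0,0]], delta_rot=[[0,0,0],[0,0,0],[0,0,0],[0,0,0],[0,0,0],[0,0,0],[0,0,0],[0,0,9],[0,0,9],[0,0,9],[0,0,0]], grip=[1,1,1,1,1,1,1,1,1,1,1])

```text
clock: 6.25
tool_pos: [0.5682, 0.0536, 0.2024]
eef_rot: [0.232, 0.973, 0.0, -0.0]
contact_force: [-0.1, -0.1, 0.2]
opening: 0.999
finger_force: 0.0
```

```bash
cat > c.py <<'E'
from fit import *
im=snap('wrist','w3.png'); c='wrist'; s=r.get_state()
_,m,cf=sil(c,'weight',[.569,.052,.01]); print(cf,m.sum())
p,i=fit(c,m,BLUE,[.567,.05,[-.55,-.35]],[0,.008,.016]); print('blue',p.round(4),np.degrees(p[2]).round(1),round(i,3))
hsv=cv2.cvtColor(im,cv2.COLOR_BGR2HSV); mb=cv2.inRange(hsv,(100,130,30),(130,255,255))>0; mb&=cv2.dilate(m.astype(np.uint8),np.ones((9,9)))>0
p,i=fit(c,mb,BLUE,[.567,.05,[-.55,-.35]],[0,.008,.016]); print('hsv',p.round(4),np.degrees(p[2]).round(1),round(i,3))
Rt=R.from_quat(s['eef_rot']); x=Rt.apply([1,0,0]); print(s['tool_pos'].round(4),'tool x yaw',np.degrees(np.arctan2(x[1],x[0])).round(2),'weight ctr in tool',Rt.inv().apply(np.r_[p[:2],0]-s['tool_pos']).round(4),s['q'].round(3),s['clock'])
o=im.copy(); q=render(c,BLUE,p,[.016]); cv2.drawContours(o,cv2.findContours((q>.5).astype(np.uint8),0,2)[0],-1,(0,255,0),1); cv2.imwrite('pics/w3o.png',o)
E
python3 c.py
```

```text
0.73 4847
blue [ 0.5688  0.0527 -0.4632] -26.5 0.945
hsv [ 0.571   0.052  -0.4661] -26.7 0.745
[0.5683 0.0532 0.2023] tool x yaw 153.28 weight ctr in tool [-3.000e-03  1.000e-04  2.023e-01] [-0.048  0.76  -0.215  1.821  0.267  0.589  0.676] 6.3
```

View pics/w3o.png

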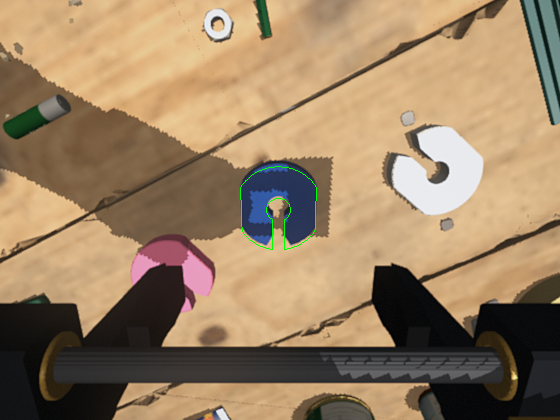

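The overlay matches the blue weight at (278,205), and the fingers are aligned with its flats. Now I'll descend and grasp.

Call:
play_rows(translation=[[0,0,0.022],[0,0,0.022],[0,0,0.022],[0,0,0.022],[0,0,0.022],[0,0,0.0135],[0,0,0.01],[0,0,0],[0,0,0],[0,0,0],[0,0,0],[0,0,0],[0,0,0],[0,0,0]], delta_rot=[[0,0,0],[0,0,0],[0,0,0],[0,0,0],[0,0,0],[0,0,0],[0,0,0],[0,0,0],[0,0,0],[0,0,0],[0,0,0],[0,0,0],[0,0,0],[0,0,0]], grip=[1,1,1,1,1,1,1,1,-1,-1,-1,-1,-1,-1], squeeze=25)

```text
clock: 8.1
tool_pos: [0.5691, 0.0523, 0.0691]
eef_rot: [0.233, 0.972, 0.0, 0.0]
contact_force: [-0.5, 0.3, 5.3]
opening: 0.678
finger_force: 25.0
```

Call:
play_rows(translation=[[0,0,-0.01],[0,0,-0.025],[0,0,-0.03],[0,0,-0.035],[-0.0117,-0.033,0],[-0.0117,-0.033,0],[-0.0117,-0.033,0],[-0.0117,-0.033,0],[-0.0117,-0.033,0],[-0.0117,-0.033,0],[-0.0117,-0.033,0],[-0.0117,-0.033,0],[0,0,0],[0,0,0],[0,0,0],[0,0,0],[0,0,0]], delta_rot=[[0,0,0],[0,0,0],[0,0,0],[0,0,0],[0,0,0],[0,0,0],[0,0,0],[0,0,0],[0,0,0],[0,0,0],[0,0,0],[0,0,0],[0,0,-6.5],[0,0,-6.5],[0,0,-6.6],[0,0,0],[0,0,0]], grip=[-1,-1,-1,-1,-1,-1,-1,-1,-1,-1,-1,-1,-1,-1,-1,-1,-1])

```text
clock: 10.22
tool_pos: [0.5318, -0.2257, 0.1686]
eef_rot: [0.066, 0.998, 0.0, -0.0]
contact_force: [-0.1, 0.1, -3.4]
opening: 0.676
finger_force: 25.0
```

```bash
cat > st.py <<'E'
from h import *
s=r.get_state(); Rt=R.from_quat(s['eef_rot']); x=Rt.apply([1,0,0]); yaw=np.degrees(np.arctan2(x[1],x[0]))
C=np.array([.608,-.235]); a=np.radians(-7.2); d=s['tool_pos'][:2]-C
print('t',s['clock'],'tcp',s['tool_pos'].round(4),'toolx yaw',yaw.round(2),'in stand',(d@[np.cos(a),np.sin(a)]).round(4),(d@[-np.sin(a),np.cos(a)]).round(4),'F',s['contact_force'].round(2),'M',s['moment'].round(2),'q7',s['q'][6].round(2),'tilt',Rt.as_matrix()[:,2].round(3))
E
python3 st.py; python3 - <<'E'
from fit import *
c='wrist'; im=snap(c,'w4.png'); m=r.silhouettes(c,'weight'); s=r.get_state()
for d in m:
    q=np.asarray(d['pixels']); v,u=np.nonzero(q); print(d['confidence'],u.mean().round(),v.mean().round(),q.sum())
E
```

```text
t 10.225 tcp [ 0.5318 -0.2257  0.1686] toolx yaw 172.48 in stand -0.0767 -0.0003 F [-0.11  0.12 -3.38] M [ 0.01 -0.01 -0.03] q7 1.3 tilt [-0.001  0.    -1.   ]
0.96 277.0 277.0 15218
0.68 509.0 252.0 6728
```

View pics/w4.png

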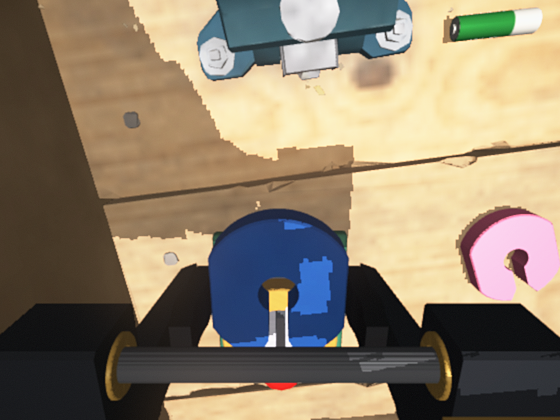

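The slot at (279,310) lines up with the red head at (280,385). Next I'll lower to slide height and start the approach.

Call:
play_rows(translation=[[0,0,0.01],[0,0,0.01],[0,0,0.01],[0,0,0.01],[0,0,0.008],[0,0,0],[-0.004,0,0],[-0.004,0,0],[-0.004,0,0],[-0.004,0,0],[-0.002,0,0],[0,0,0],[0,0,0]], delta_rot=[[0,0,0],[0,0,0],[0,0,0],[0,0,0],[0,0,0],[0,0,0],[0,0,0],[0,0,0],[0,0,0],[0,0,0],[0,0,0],[0,0,0],[0,0,0]], grip=[-1,-1,-1,-1,-1,-1,-1,-1,-1,-1,-1,-1,-1])

```text
clock: 11.95
tool_pos: [0.5499, -0.2279, 0.1206]
eef_rot: [0.065, 0.998, 0.0, -0.0]
contact_force: [-0.2, -0.7, -2.7]
opening: 0.675
finger_force: 25.0
```

```bash
python3 st.py; python3 - <<'E'
from fit import *
c='wrist'; im=snap(c); hsv=cv2.cvtColor(im,cv2.COLOR_BGR2HSV)
red=cv2.inRange(hsv,(0,150,60),(8,255,255)); red[:,:200]=0; red[:,360:]=0; q=np.argwhere(red)[:,::-1]; print('red',q.mean(0) if len(q) else 0,len(q), onz(c,[q.mean(0)],.079).round(4) if len(q) else '')
s=r.get_state(); z=s['tool_pos'][2]-.0691
b=sil(c,'weight',np.r_[s['tool_pos'][:2],z+.016]); v=np.zeros((420,560),np.float32); v[:325]=1
p,i=fit(c,b[1],BLUE,[*s['tool_pos'][:2],-.13],[z,z+.008,z+.016],v); print(p.round(4),np.degrees(p[2]).round(1),i,b[2],'TCP',s['tool_pos'].round(4))
E
```

```text
t 11.95 tcp [ 0.5499 -0.2279  0.1206] toolx yaw 172.6 in stand -0.0585 -0.0002 F [-0.19 -0.71 -2.73] M [-0.02 -0.04 -0.  ] q7 1.28 tilt [-0.  0. -1.]
red [280.76022835 408.26070409] 1051 [[ 0.6003 -0.2334  0.079 ]]
[ 0.5492 -0.2282 -0.1285] -7.4 0.9831812977790833 0.88 TCP [ 0.5499 -0.2279  0.1207]
```

Call:
play_rows(translation=[[-0.00125,0,0],[-0.00125,0,0],[-0.00125,0,0],[-0.00125,0,0],[-0.00125,0,0],[-0.00125,0,0],[-0.00125,0,0],[-0.00125,0,0],[-0.00125,0,0],[-0.00125,0,0],[-0.00125,0,0],[-0.00125,0,0],[-0.00125,0,0],[-0.00125,0,0],[-0.00125,0,0],[-0.00125,0,0],[-0.00125,0,0],[-0.00125,0,0]], delta_rot=[[0,0,0],[0,0,0],[0,0,0],[0,0,0],[0,0,0],[0,0,0],[0,0,0],[0,0,0],[0,0,0],[0,0,0],[0,0,0],[0,0,0],[0,0,0],[0,0,0],[0,0,0],[0,0,0],[0,0,0],[0,0,0]], grip=[-1,-1,-1,-1,-1,-1,-1,-1,-1,-1,-1,-1,-1,-1,-1,-1,-1,-1])

```text
clock: 14.3
tool_pos: [0.5725, -0.2308, 0.1207]
eef_rot: [0.065, 0.998, 0.0, -0.0]
contact_force: [0.2, -1.0, -3.5]
opening: 0.675
finger_force: 25.0
```

```bash
python3 st.py
```

```text
t 14.3 tcp [ 0.5725 -0.2308  0.1207] toolx yaw 172.6 in stand -0.0358 -0.0003 F [ 0.21 -0.98 -3.52] M [-0.    0.05  0.02] q7 1.29 tilt [-0.  0. -1.]
```

Call:
play_rows(translation=[[-0.00125,0,0],[-0.00125,0,0],[-0.00125,0,0],[-0.00125,0,0],[-0.00125,0,0],[-0.00125,0,0],[-0.00125,0,0],[-0.00125,0,0],[-0.00125,0,0]], delta_rot=[[0,0,0],[0,0,0],[0,0,0],[0,0,0],[0,0,0],[0,0,0],[0,0,0],[0,0,0],[0,0,0]], grip=[-1,-1,-1,-1,-1,-1,-1,-1,-1])

```text
clock: 15.42
tool_pos: [0.5837, -0.2323, 0.1207]
eef_rot: [0.065, 0.998, 0.0, 0.0]
contact_force: [-0.2, 0.3, -3.1]
opening: 0.675
finger_force: 25.0
```

```bash
python3 st.py
```

```text
t 15.425 tcp [ 0.5837 -0.2323  0.1207] toolx yaw 172.6 in stand -0.0245 -0.0003 F [-0.2   0.26 -3.12] M [ 0.05 -0.05 -0.03] q7 1.3 tilt [ 0.  0. -1.]
```

Call:
play_rows(translation=[[-0.00125,0,0],[-0.00125,0,0],[-0.00125,0,0],[-0.00125,0,0],[-0.00125,0,0],[-0.00125,0,0],[-0.00125,0,0],[-0.00125,0,0],[-0.00125,0,0],[-0.00125,0,0],[-0.00125,0,0],[-0.00125,0,0]], delta_rot=[[0,0,0],[0,0,0],[0,0,0],[0,0,0],[0,0,0],[0,0,0],[0,0,0],[0,0,0],[0,0,0],[0,0,0],[0,0,0],[0,0,0]], grip=[-1,-1,-1,-1,-1,-1,-1,-1,-1,-1,-1,-1])

```text
clock: 16.92
tool_pos: [0.5986, -0.2342, 0.1207]
eef_rot: [0.065, 0.998, 0.0, 0.0]
contact_force: [-0.2, 0.1, -2.9]
opening: 0.678
finger_force: 25.0
```

```bash
python3 st.py
```

```text
t 16.925 tcp [ 0.5986 -0.2342  0.1207] toolx yaw 172.6 in stand -0.0095 -0.0004 F [-0.24  0.08 -2.93] M [ 0.03 -0.03 -0.03] q7 1.32 tilt [ 0.  0. -1.]
```

Call:
play_rows(translation=[[-0.00125,0,0],[-0.00125,0,0],[-0.00125,0,0],[-0.00125,0,0]], delta_rot=[[0,0,0],[0,0,0],[0,0,0],[0,0,0]], grip=[-1,-1,-1,-1])

```text
clock: 17.42
tool_pos: [0.6035, -0.2348, 0.1207]
eef_rot: [0.065, 0.998, 0.0, -0.0]
contact_force: [0.4, -0.2, -2.9]
opening: 0.68
finger_force: 25.0
```

Call:
play_rows(translation=[[-0.001,0,0],[-0.001,0,0]], delta_rot=[[0,0,0],[0,0,0]], grip=[-1,-1])

```text
clock: 17.68
tool_pos: [0.6055, -0.2351, 0.1207]
eef_rot: [0.065, 0.998, 0.0, 0.0]
contact_force: [0.3, -0.7, -3.2]
opening: 0.672
finger_force: 25.0
```

Call:
play_rows(translation=[[-0.001,0,0],[-0.001,0,0]], delta_rot=[[0,0,0],[0,0,0]], grip=[-1,-1])

```text
clock: 17.92
tool_pos: [0.6074, -0.2354, 0.1207]
eef_rot: [0.065, 0.998, 0.0, -0.0]
contact_force: [0.2, -0.8, -3.1]
opening: 0.68
finger_force: 25.0
```

Call:
play_rows(translation=[[-0.001,0,0],[-0.001,0,0]], delta_rot=[[0,0,0],[0,0,0]], grip=[-1,-1])

```text
clock: 18.18
tool_pos: [0.6094, -0.2356, 0.1207]
eef_rot: [0.065, 0.998, 0.0, 0.0]
contact_force: [-0.8, -0.6, -2.6]
opening: 0.676
finger_force: 25.0
```

Call:
play_rows(translation=[[-0.001,0,0]], delta_rot=[[0,0,0]], grip=[-1])

```text
clock: 18.3
tool_pos: [0.6104, -0.2358, 0.1207]
eef_rot: [0.065, 0.998, 0.0, -0.0]
contact_force: [-1.9, 0.6, -2.3]
opening: 0.679
finger_force: 25.0
```

Call:
play_rows(translation=[[-0.001,0,0]], delta_rot=[[0,0,0]], grip=[-1])

```text
clock: 18.42
tool_pos: [0.6106, -0.2358, 0.1206]
eef_rot: [0.065, 0.998, 0.0, -0.001]
contact_force: [-3.2, 1.0, -1.3]
opening: 0.674
finger_force: 25.0
```

Contact felt at +2.6 mm in the stand frame, about 3 N, which agrees with the camera estimate of the stem position. I'll back off by 2.5 mm plus the command lead, then start turning clockwise.

Call:
play_rows(translation=[[0.0013,0,0],[0.001,0,0],[0.001,0,0],[0,0,0],[0,0,0],[0,0,0],[0,0,0],[0,0,0]], delta_rot=[[0,0,0],[0,0,0],[0,0,0],[0,0,0],[0,0,5],[0,0,5],[0,0,5],[0,0,0]], grip=[-1,-1,-1,-1,-1,-1,-1,-1])

```text
clock: 19.42
tool_pos: [0.6082, -0.2353, 0.1208]
eef_rot: [0.194, 0.981, -0.0, 0.0]
contact_force: [-0.2, -0.1, -3.1]
opening: 0.677
finger_force: 25.0
```

```bash
python3 st.py
```

```text
t 19.425 tcp [ 0.6082 -0.2353  0.1208] toolx yaw 157.67 in stand 0.0003 -0.0003 F [-0.22 -0.1  -3.11] M [ 0.01  0.04 -0.03] q7 1.13 tilt [ 0. -0. -1.]
```

Call:
play_rows(translation=[[0,0,0],[0,0,0],[0,0,0],[0,0,0],[0,0,0]], delta_rot=[[0,0,5],[0,0,5],[0,0,5],[0,0,5],[0,0,5]], grip=[-1,-1,-1,-1,-1])

```text
clock: 20.05
tool_pos: [0.6081, -0.2353, 0.1207]
eef_rot: [0.402, 0.915, 0.0, 0.0]
contact_force: [-0.4, 1.1, -2.7]
opening: 0.677
finger_force: 25.0
```

Call:
play_rows(translation=[[0,0,0],[0,0,0],[0,0,0],[0,0,0],[0,0,0]], delta_rot=[[0,0,5],[0,0,5],[0,0,5],[0,0,5],[0,0,5]], grip=[-1,-1,-1,-1,-1])

```text
clock: 20.68
tool_pos: [0.6082, -0.2352, 0.1206]
eef_rot: [0.591, 0.807, 0.0, -0.0]
contact_force: [-0.5, 0.7, -3.0]
opening: 0.679
finger_force: 25.0
```

Call:
play_rows(translation=[[0,0,0],[0,0,0],[0,0,0],[0,0,0],[0,0,0],[0,0,0]], delta_rot=[[0,0,5],[0,0,5],[0,0,5],[0,0,5],[0,0,5],[0,0,0]], grip=[-1,-1,-1,-1,-1,-1])

```text
clock: 21.42
tool_pos: [0.6082, -0.235, 0.1206]
eef_rot: [0.75, 0.661, 0.0, -0.0]
contact_force: [-0.3, -0.0, -3.8]
opening: 0.677
finger_force: 25.0
```

```bash
python3 st.py
```

```text
t 21.425 tcp [ 0.6082 -0.235   0.1206] toolx yaw 82.75 in stand 0.0002 -0.0 F [-0.29 -0.04 -3.84] M [-0.04  0.09 -0.01] q7 0.22 tilt [-0.  0. -1.]
```

Call:
play_rows(translation=[[0,0,0.001],[0,0,0.001],[0,0,0.001],[0,0,0.0005],[0,0,0.0005],[0,0,0.0005],[0,0,0]], delta_rot=[[0,0,0],[0,0,0],[0,0,0],[0,0,0],[0,0,0],[0,0,0],[0,0,0]], grip=[-1,-1,-1,-1,-1,-1,-1])

```text
clock: 22.3
tool_pos: [0.6081, -0.2354, 0.1162]
eef_rot: [0.751, 0.66, 0.0, -0.0]
contact_force: [0.3, -0.0, -3.3]
opening: 0.68
finger_force: 25.0
```

Call:
play_rows(translation=[[0,0,0.0005],[0,0,0.0005],[0,0,0]], delta_rot=[[0,0,0],[0,0,0],[0,0,0]], grip=[-1,-1,-1])

```text
clock: 22.68
tool_pos: [0.6081, -0.2354, 0.1153]
eef_rot: [0.751, 0.66, 0.0, 0.0]
contact_force: [-0.2, -0.4, -1.7]
opening: 0.676
finger_force: 25.0
```

Call:
play_rows(translation=[[0,0,0.0005],[0,0,0]], delta_rot=[[0,0,0],[0,0,0]], grip=[-1,-1])

```text
clock: 22.92
tool_pos: [0.6081, -0.2354, 0.1152]
eef_rot: [0.751, 0.66, 0.0, 0.0]
contact_force: [-1.4, 1.1, 4.0]
opening: 0.677
finger_force: 25.0
```

The weight rests on the brass with about 7 N. Releasing and lifting.

Call:
play_rows(translation=[[0,0,-0.0003],[0,0,0],[0,0,0],[0,0,0],[0,0,0],[0,0,-0.005],[0,0,-0.01],[0,0,-0.02],[0,0,-0.03],[0,0,-0.03],[0,0,-0.03],[0,0,-0.02],[0,0,0]], delta_rot=[[0,0,0],[0,0,0],[0,0,0],[0,0,0],[0,0,0],[0,0,0],[0,0,0],[0,0,0],[0,0,0],[0,0,0],[0,0,0],[0,0,0],[0,0,0]], grip=[0.5,0.7,0.9,1,1,1,1,1,1,1,1,1,1])

```text
clock: 24.55
tool_pos: [0.6091, -0.2359, 0.263]
eef_rot: [0.751, 0.66, 0.001, 0.002]
contact_force: [0.3, -0.5, 0.6]
opening: 0.996
finger_force: 0.0
```

```bash
python3 st.py; python3 - <<'E'
from fit import *
c='wrist'; im=snap(c); 
b=sil(c,'weight',[.608,-.235,.06]); print(b[0],b[2],b[1].sum())
p,i=fit(c,b[1],BLUE,[.608,-.235,[-1.7,0,1.4,3]],[.046,.054,.062]); print('blue',p.round(4),np.degrees(p[2]).round(1),i)
u,v=proj(c,[.608,-.235,.05])[0].astype(int); print(u,v)
cv2.imwrite('pics/w5c.png',cv2.resize(im[max(0,v-130):v+130,max(0,u-150):u+150],None,fx=2,fy=2))
E
```

```text
t 24.55 tcp [ 0.6091 -0.2359  0.263 ] toolx yaw 82.59 in stand 0.0012 -0.0008 F [ 0.28 -0.5   0.58] M [-0.04  0.04  0.06] q7 0.21 tilt [ 0.005 -0.002 -1.   ]
6.296948935802724 0.9 4313
blue [ 0.6078 -0.2344 -1.691 ] -96.9 0.9060173630714417
275 195
```

View pics/w5c.png

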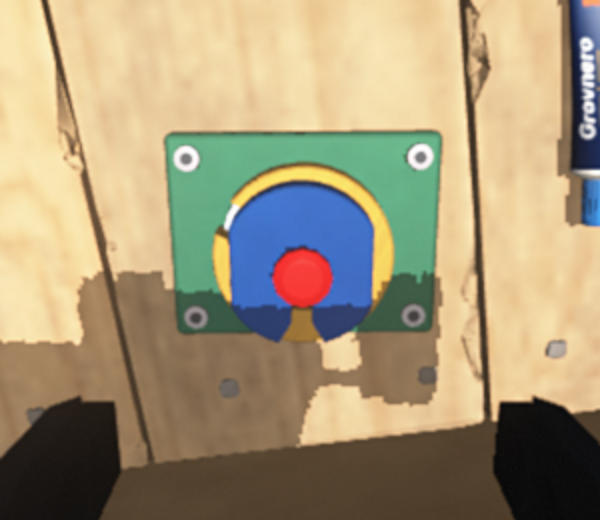

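The blue weight lies flat and central under the red head (300,278). Its slot points down at (303,325), across the stem. The brass slot is at the upper left (228,218), well over 90° away. Handing in.

```bash
python3 -c "
from plant import r
print(r.finish_job())"
```

```text
the job is handed in; nothing more can be done
None
```

The job is handed in: the blue weight lies flat on the brass weight, released, with its slot across the stem and about 125° from the brass slot; peak readings were about 3 N on the stem and 7 N on the brass.

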